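# Set out the candles and dress the hurricane lamp

## Task

Set out the candles on the desk: stand the wide candle in the wide dish, the medium candle in the small raised dish, and the slim candle on the round seat in the middle of the hurricane lamp base. Once the slim candle is standing there, lower the glass chimney over it so that the glass stands upright and flat on the lamp base, inside its rim. Take care of the glass, do not drop it or knock it over, and leave the matchbox and the spectacles case where they lie.

Things in the scene. Friction and masses are not known exactly. Their poses are not given: they have to be found in the camera images.
- candle_slim: Slim ivory pillar candle, loose, standing upright: a plain cylinder 34 mm in diameter and 120 mm tall (the 8 mm wick on top may be touched). About 100 g. Origin: centre of its underside; z up along its axis.
- candle_medium: Medium ivory pillar candle, loose, standing upright: a plain cylinder 46 mm in diameter and 95 mm tall, with an 8 mm wick as above. About 150 g. Origin: centre of its underside; z up.
- candle_wide: Wide ivory pillar candle, loose, standing upright: a plain cylinder 66 mm in diameter and 75 mm tall, with an 8 mm wick as above. About 230 g. Origin: centre of its underside; z up.
- chimney: Glass chimney of the hurricane lamp: a clear straight tube open at both ends, 66 mm outside diameter, 60 mm inside (walls 3 mm), 150 mm tall, loose, standing upright on the desk. About 200 g; it can be gripped across its outside. Origin: centre of its lower end; z up along its axis.
- dish_small: Small candle holder of grey metal: a foot 84 mm in diameter, a waisted stem and on top a round dish 68 mm outside, 62 mm inside; the dish floor is 50 mm above the desk and its rim 56 mm (6 mm above the floor). Loose but heavy (about 0.7 kg), standing on the desk. For the medium candle, which has 8 mm of play all round. Origin: centre of its underside; z up.
- dish_wide: Wide candle holder of the same metal: a foot 90 mm in diameter, a short stem and a round dish 88 mm outside, 82 mm inside; the dish floor is flat and empty, 34 mm above the desk, its rim 40 mm. Loose but heavy (about 0.8 kg). For the wide candle, which has 8 mm of play all round. Origin: centre of its underside; z up.
- lamp_base: Hurricane lamp base, same metal: low round stand 104 mm in diameter with a tray 82 mm inside, 90 mm outside; tray floor 20 mm above the desk, rim 26 mm. In its middle a raised round seat, 36 mm in diameter, flat top 28 mm above the desk, for the slim candle; the chimney stands round it on the tray floor, 8 mm of play to the rim. Loose, about 1 kg. Origin: centre of underside; z up.
- matchbox: Cardboard box of long matches lying flat, 110 x 62 x 20 mm, loose; a bystander, leave it alone. Origin: centre of its underside; x along its length, z up.
- glasses_case: Dark brown leather spectacles case lying flat, 160 x 62 x 36 mm, loose; a bystander, leave it alone. Origin: centre of its underside; x along its length, z up.
Not all that is in view belongs to the job. Leave any purple or turquoise look-alike of the dish_wide alone.

How it is judged:
By the outcome, as a careful person would: the job done as asked, in the order asked, and still so for the second after the job is handed in, with the robot touching nothing.
It also fails if it takes over 93 s, if anything falls off the work surface, if the arm or the gripper's body presses on something with over 40 N, if the wrist force passes 120 N, or if a joint passes its speed limit or range.

## Robot

A 6-joint arm with a two-finger parallel gripper is mounted at the origin on the work surface. World frame = base frame: x ahead of the robot, y to its left, z up, the work surface at z = 0. Lengths are in mm, angles in degrees, forces in N, time in s.
With the tool pointing down it reaches from about 300 to 850 mm from the base axis. Payload 4.2 kg.
Tool frame: the origin (TCP) lies on the centre line of the jaws, within the pads' length; the fingertips stand 14 mm ahead of it and the grasp point (between the pads) lies 5 mm behind it; z points along the fingers, y is the line along which they close (so a half turn about z gives the same grasp; the last joint's range is limited). The gripper opens to 91 mm and grips with 3 to 60 N. Pads are 32 mm wide; open, the fingers measure 118 mm over their backs; the gripper's body (76 mm by 178 mm) begins 60 mm behind the grasp point.
Start: joints at [73.052, 18.312, 89.639, -0, 72.044, -1.146], TCP at [156.584, 553.284, 227.976] pointing down, gripper open.
Joint ranges: [-177.97, 177.97], [-48.28, 115.42], [12.27, 149.76], [-77.06, 257.06], [2.81, 150.46], [-146.56, 146.56]. Speed limits (degrees/s): [147.25, 147.25, 180, 180, 180, 180].

## Interface

Orientations are given as [roll, pitch, yaw] about the fixed x, y, z axes, in that order (R = Rz(yaw) Ry(pitch) Rx(roll)).
In Python, from workcell import env gives the robot as it stands.
- The arm moves only by the tool arm_command, never from a script. Its argument "motion" is a list of rows, each an object with "offset": the shift along the tool's x, y, z in m, a list of three; "spin": the turn about the tool's z in rad. In form: [{"offset": [tx, ty, tz], "spin": spin}, ...]. A call has 1 to 5 rows; each row shifts and turns the commanded pose from where the row before left it, along the tool's axes as they then stand; what a row does not reach is not made up. A row lasts 1/8 s, in which the tool goes at most 62.5 mm and 10.7 degrees, less where a joint would pass 70% of its speed; a pose out of reach is approached as far as the arm can. A call with a gripper value outside its range is refused whole. "jaw" is the finger opening in m, from 0 to 0.0912, set as the call begins (left out, the last holds). The fingers move at their own pace and stop on an object; "newtons" is the grip in N (left out, the last holds). Time passes only in rows, so rows that do not move let the fingers close. It gives the time, the measured TCP pose, the force, the opening and the grip force at its end, in the units of the state.
- env.state(): the state, without advancing time (a new reading comes with each control period).
- env.grab_frame(name): name is "scene" or "top"; returns (picture, depth): 480x640x3 uint8, blue, green, red; 480x640 float32, mm along the optical axis (not along the pixel's ray), 0 where there is no reading.
- env.camera_model(name): a dict with "fx", "fy", "cx", "cy" (pixels), "k1" (the pictures are not rectified: a ray, as slopes to the right and down, at radius r is drawn at 1 + k1 r^2 times it, then the intrinsics apply), "eye" and "rotation" of the camera in the world. Camera axes: x right, y down, z forward; pixel columns grow to the right and rows downward; lengths in mm; the calibration is good to about 2 mm. A picture is of the moment at which its call begins. camera_model takes no time and is no camera call.
- env.job_done(): hands the job in; it is judged then, once.
Trained networks look in the newest picture that a camera, given by its name, has taken for a name from the list of things; names that differ only in an ending like _2 or _b are one class to them, and where a whole thing is asked for, a point or a joint stands for the part that bears it (a point fixed in the world has none). Each returns a list of dicts, best first, with "score" (0 to 1); they miss things now and then, are a little off and sometimes report something else, mostly with a low value. They report only what shows in the picture. A call takes as long as a camera call. They do not tell look-alikes from the thing itself.
- env.boxes_of(camera, target): "bbox" ([left, top, right, bottom] in pixels, round what is visible of it).
- env.pinpoint(camera, target): "location" ([column, row] in pixels: a listed point, or the origin of a listed thing).
The state is a dict: "time_s": time; "qpos": joint angles; "qvel": joint speeds; "effort": joint torques, N m; "ee_pos": TCP position; "ee_rot": TCP orientation; "force": force on the tool from outside, world axes, zero at the start; "torque": the same for the moment, N m; "gripper_width": finger opening in mm; "gripper_force": force on a finger pad.
Only numpy, scipy, OpenCV 4.12 (cv2) and the standard library are available. Lean on these libraries where they do the work, as an engineer would, in place of code of your own. Each camera call takes 0.05 s, during which the arm holds its last target. There are 200 camera calls.

## Working session

There is one attempt and no reset: what is moved stays moved. The work goes in short steps, Python scripts to look and compute and a tool call to move; the robot and the scene stay as the last step left them, time stands still between calls to the robot, and variables do not carry over. Pictures are saved under pics/ and viewed, at most 14 in all, crops included, and the job is handed in when it is done.

Besides the shell and the picture viewer there is one more tool, called after "Request:" by a JSON object that holds its "op" and its "data", one argument or row to a line. arm_command: Moves the arm, as the interface text tells. Its arguments: {"type":"object","properties":{"motion":{"type":"array"},"jaw":{"type":"number"},"newtons":{"type":"number"}},"required":["motion"]}

```bash
mkdir -p pics; ls; cat > h.py <<'E'
import numpy as np, cv2
from workcell import env
def und(c,u,v):
    x0=(u-c['cx'])/c['fx'];y0=(v-c['cy'])/c['fy'];x,y=x0,y0
    for _ in range(20):
        f=1+c['k1']*(x*x+y*y);x,y=x0/f,y0/f
    return x,y
def ray(n,u,v):
    c=env.camera_model(n);x,y=und(c,u,v)
    return np.array(c['eye'],float),np.array(c['rotation'],float)@np.array([x,y,1.])
def atz(n,u,v,z):
    e,d=ray(n,u,v);return e+d*(z-e[2])/d[2]
def cloud(n,depth):
    c=env.camera_model(n);v,u=np.mgrid[0:480,0:640].astype(float)
    x,y=und(c,u,v);P=np.stack([x,y,np.ones_like(x)],-1)*depth[...,None]
    return P@np.array(c['rotation'],float).T+np.array(c['eye'],float)
E
python3 - <<'E'
from h import *
for n in('scene','top'):
    p,d=env.grab_frame(n);cv2.imwrite(f'pics/{n}0.png',p);np.save(f'{n}0.npy',d)
    c=env.camera_model(n);print(n,c['eye'],np.round(c['rotation'],3).tolist())
    for t in 'candle_slim candle_medium candle_wide chimney dish_small dish_wide lamp_base matchbox glasses_case'.split():
        for r in env.pinpoint(n,t)[:3]: 
            print(t,np.round(r['location']),round(r['score'],2),np.round(atz(n,*r['location'],0)[:2]))
print(env.state())
E
```

```text
pics
scene [1316.59535411  171.31455713  621.82121258] [-126.695, 0.281, 103.458]Traceback (most recent call last):
  File "<stdin>", line 7, in <module>
  File "h.py", line 12, in atz
    e,d=ray(n,u,v);return e+d*(z-e[2])/d[2]
                                       ~^^^
IndexError: invalid index to scalar variable.
```

```bash
sed -i "s/np.array(c\['rotation'\],float)/Rm(c)/" h.py; cat >> h.py <<'E'
from scipy.spatial.transform import Rotation
def Rm(c): return Rotation.from_euler('xyz',c['rotation'],degrees=True).as_matrix()
E
python3 - <<'E'
from h import *
for n in('scene','top'):
    p,d=env.grab_frame(n);cv2.imwrite(f'pics/{n}0.png',p);np.save(f'{n}0.npy',d)
    c=env.camera_model(n);print(n,c)
    for t in 'candle_slim candle_medium candle_wide chimney dish_small dish_wide lamp_base matchbox glasses_case'.split():
        for r in env.pinpoint(n,t)[:3]: 
            print(t,np.round(r['location']),round(r['score'],2),np.round(atz(n,*r['location'],0)[:2]))
print(env.state())
E
```

```text
scene {'fx': 497.84367519102943, 'fy': 497.84367519102943, 'cx': 314.43230705946365, 'cy': 241.55997184494706, 'k1': -0.09662489555740866, 'eye': array([1316.59535411,  171.31455713,  621.82121258]), 'rotation': array([-126.69488144,    0.28125105,  103.45840106])}
candle_slim [421. 301.] 0.67 [636. 203.]
candle_medium [211. 263.] 0.61 [ 621. -211.]
candle_medium [210. 208.] 0.26 [ 435. -290.]
candle_wide [474. 242.] 0.87 [430. 300.]
chimney [382. 234.] 0.74 [445. 109.]
dish_small [213. 210.] 0.75 [ 439. -282.]
dish_wide [184. 312.] 0.74 [ 762. -202.]
dish_wide [323. 288.] 0.7 [643.  24.]
dish_wide [340. 202.] 0.57 [343.  -4.]
lamp_base [278. 226.] 0.55 [ 467. -117.]
matchbox [530. 325.] 0.6 [656. 394.]
glasses_case [114. 249.] 0.89 [ 626. -427.]
top {'fx': 485.65979008515905, 'fy': 485.65979008515905, 'cx': 317.82673258176993, 'cy': 238.12517353015727, 'k1': -0.055695947141216895, 'eye': array([ 438.50437735,  -22.75523229, 1060.61748105]), 'rotation': array([-173.73321618,    1.37109148,  -89.86164758])}
candle_slim [230. 207.] 0.87 [625. 199.]
candle_medium [415. 212.] 0.77 [ 614.
[... 384 characters left out ...]
2. 202.] 0.83 [ 636. -428.]
{'time_s': 1.1, 'qpos': array([ 7.30523450e+01,  1.83111576e+01,  8.96408093e+01, -2.19120069e-03,
        7.20467687e+01, -1.14516640e+00]), 'qvel': array([ 0.15553982,  0.02534018, -0.0486568 ,  0.00634407, -0.01729157,
       -0.04782749]), 'effort': array([-2.04074153e-03, -4.12359917e+01, -2.32232183e+01,  7.23541039e-02,
        3.77001101e-02,  1.10221873e-05]), 'ee_pos': array([156.58360894, 553.25168539, 227.97109244]), 'ee_rot': array([1.79998777e+02, 2.10937839e-03, 1.64198187e+02]), 'force': array([ 0.43199388, -0.06215646, -0.24617106]), 'torque': array([ 0.03475403, -0.01544531,  0.05533743]), 'gripper_force': 0.0, 'gripper_width': 90.68578433959618}
```

View pics/top0.png

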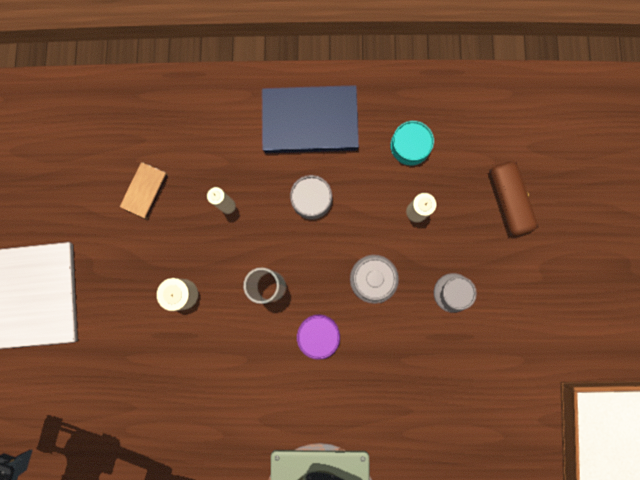

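View pics/scene0.png

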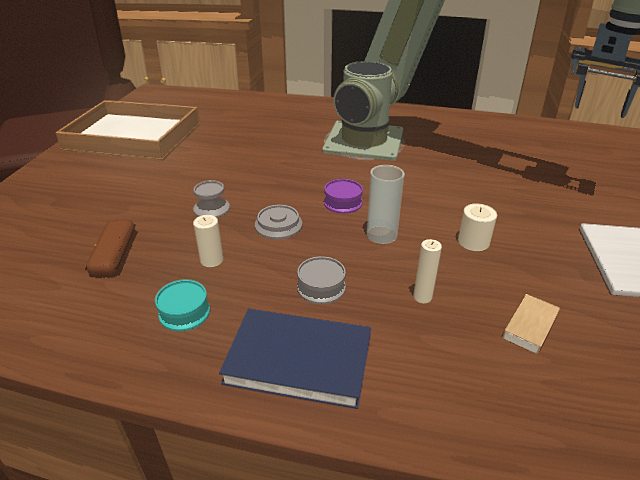

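The top view shows the grey wide dish at (311,197), lamp base (375,278), small dish (457,292), wide candle (175,295), slim candle (218,198), medium candle (423,207) and chimney (264,286). The purple (319,337) and turquoise (413,143) dishes are look-alikes. The scene view agrees with this.

```bash
cat > m.py <<'E'
from h import *
from scipy.optimize import least_squares
def fit(P,r):
    f=lambda c:np.hypot(*(P-c).T)-r
    s=least_squares(f,np.median(P,0),loss='soft_l1',f_scale=1);return s.x,np.abs(s.fun).mean()
O={'candle_slim':(625,199,120,17),'candle_medium':(614,-210,95,23),'candle_wide':(429,304,75,33),'chimney':(450,107,150,33),
'dish_small':(441,-287,56,34),'dish_wide':(643,19,40,44),'lamp_base':(463,-122,26,45)}
def meas(frames,names):
  for n in frames:
    p,d=frames[n];C=cloud(n,d);C[d==0]=np.nan
    for t in names:
        x,y,h,r=O[t]
        near=np.hypot(C[...,0]-x,C[...,1]-y)<60
        T=C[near&(abs(C[...,2]-h)<5)]
        S=C[near&(C[...,2]>8)&(C[...,2]<h-6)]
        zs=C[near][:,2]
        print(n,t,'zmax',np.round(np.nanpercentile(zs,[50,90,99])),'top n',len(T),end=' ')
        if len(T)>10:
            (cx,cy),rr=cv2.minEnclosingCircle(T[:,:2].astype(np.float32));print('mec',np.round([cx,cy,rr],1),'cen',np.round(T.mean(0),1),end=' ')
        if len(S)>30 and ('candle' in t or t=='chimney'): c,e=fit(S[:,:2],r);print('side',len(S),np.round(c,1),round(e,2),end='')
        print()
E
python3 - <<'E'
from m import *
meas({n:(None,np.load(f'{n}0.npy')) for n in('scene','top')},O)
E
```

```text
scene candle_slim zmax [  1. 107. 121.] top n 221 mec [626.  204.4  18. ] cen [629.2 204.5 119.6] side 938 [625.4 204.7] 0.74
scene candle_medium zmax [ 1. 93. 97.] top n 288 mec [ 613.6 -213.2   25.5] cen [ 615.6 -210.5   94.7] side 782 [ 646.8 -192.1] 5.62
scene candle_wide zmax [25. 76. 78.] top n 495 mec [432.1 298.8  34.6] cen [435.9 298.8  75.2] side 820 [429.6 300.4] 1.02
scene chimney zmax [ 66. 141. 150.] top n 211 mec [448.5 107.4  35.1] cen [451.5 107.3 148.3] side 2104 [448.  107.5] 1.21
scene dish_small zmax [13. 52. 57.] top n 253 mec [ 434.4 -288.6   36. ] cen [ 433.6 -287.8   53.6] 
scene dish_wide zmax [31. 36. 40.] top n 442 mec [641.1  19.   46.3] cen [643.   19.5  37.6] 
scene lamp_base zmax [19. 26. 29.] top n 473 mec [ 465.5 -116.2   47.2] cen [ 467.5 -116.    25. ] 
top candle_slim zmax [  1. 117. 123.] top n 227 mec [626.4 202.7  17.2] cen [625.9 202.4 120.6] side 200 [607.1 181.2] 4.28
top candle_medium zmax [ 2. 96. 99.] top n 400 mec [ 613.  -213.5   23.2] cen [ 612.5 -212.9   95.8] side 185 [ 586.2 -183.2] 5.71
top candle_wide zmax [ 4. 77. 79.] top n 814 mec [432.8 298.2  33.7] cen [432.7 297.7  75.6] side 240 [432.7 298.8] 0.39
top chimney zmax [  2. 134. 152.] top n 180 mec [449.3 106.6  33. ] cen [448.6 107.5 150. ] side 546 [449. 104.] 1.57
top dish_small zmax [ 6. 53. 58.] top n 476 mec [ 436.7 -289.1   34. ] cen [ 437.1 -289.5   53.7] 
top dish_wide zmax [33. 38. 43.] top n 648 mec [642.3  17.9  44.4] cen [642.4  17.9  37.5] 
top lamp_base zmax [19. 27. 31.] top n 835 mec [ 465.6 -118.2   45.1] cen [ 465.3 -118.    24.9]
```

Request:
{"op": "arm_command", "data": {
  "motion": [
    {"offset":[0,0,0],"spin":-0.1379},
    {"offset":[0,0,0],"spin":-0.1379},
    {"offset":[-0.04,-0.035,0],"spin":0},
    {"offset":[-0.04,-0.035,0],"spin":0},
    {"offset":[-0.04,-0.035,0],"spin":0}
  ],
  "jaw": 0.091
}}

```text
time_s: 1.72
ee_pos: [277.6, 447.3, 228.1]
ee_rot: [180.0, 0.0, -180.0]
force: [0.1, 0.4, 0.2]
gripper_width: 90.8
gripper_force: 0.0
```

Request:
{"op": "arm_command", "data": {
  "motion": [
    {"offset":[-0.04,-0.035,0],"spin":0},
    {"offset":[-0.04,-0.035,0],"spin":0},
    {"offset":[-0.04,-0.035,0],"spin":0},
    {"offset":[-0.036,-0.045,0],"spin":0},
    {"offset":[0,0,0],"spin":0}
  ]
}}

```text
time_s: 2.35
ee_pos: [434.6, 295.6, 228.0]
ee_rot: [-180.0, 0.0, 179.7]
force: [0.2, 0.8, -0.0]
gripper_width: 91.3
gripper_force: 0.0
```

Request:
{"op": "arm_command", "data": {
  "motion": [
    {"offset":[0,0,0.03],"spin":0},
    {"offset":[0,0,0.04],"spin":0},
    {"offset":[0,0,0.02],"spin":0},
    {"offset":[0,0,0],"spin":0}
  ]
}}

```text
time_s: 2.85
ee_pos: [431.1, 298.5, 136.7]
ee_rot: [-179.9, -0.2, -179.9]
force: [-0.5, 0.0, 0.2]
gripper_width: 91.1
gripper_force: 0.0
```

Request:
{"op": "arm_command", "data": {
  "motion": [
    {"offset":[-0.001,0,0.03],"spin":0},
    {"offset":[0,0,0.03],"spin":0},
    {"offset":[0,0,0.025],"spin":0},
    {"offset":[0,0,0.007],"spin":0},
    {"offset":[0,0,0],"spin":0}
  ]
}}

```text
time_s: 3.48
ee_pos: [434.0, 299.0, 46.8]
ee_rot: [180.0, 0.1, -180.0]
force: [0.3, 0.2, 0.3]
gripper_width: 91.0
gripper_force: 0.0
```

Request:
{"op": "arm_command", "data": {
  "motion": [
    {"offset":[0,0,0],"spin":0},
    {"offset":[0,0,0],"spin":0},
    {"offset":[0,0,0],"spin":0},
    {"offset":[0,0,0],"spin":0},
    {"offset":[0,0,0],"spin":0}
  ],
  "jaw": 0.055,
  "newtons": 20
}}

```text
time_s: 4.1
ee_pos: [434.1, 298.9, 46.7]
ee_rot: [179.9, 0.1, 180.0]
force: [-0.6, 1.9, 5.8]
gripper_width: 65.8
gripper_force: 20.0
```

Request:
{"op": "arm_command", "data": {
  "motion": [
    {"offset":[0,0,-0.01],"spin":0},
    {"offset":[0,0,-0.03],"spin":0},
    {"offset":[0,0,-0.045],"spin":0},
    {"offset":[0,0,-0.045],"spin":0},
    {"offset":[0,0,-0.04],"spin":0}
  ]
}}

```text
time_s: 4.72
ee_pos: [433.2, 297.7, 217.4]
ee_rot: [-180.0, -0.0, -180.0]
force: [0.1, -0.6, -2.2]
gripper_width: 65.5
gripper_force: 20.0
```

Request:
{"op": "arm_command", "data": {
  "motion": [
    {"offset":[-0.02,-0.03,0],"spin":0},
    {"offset":[-0.03,-0.04,0],"spin":0},
    {"offset":[-0.03,-0.04,0],"spin":0},
    {"offset":[-0.03,-0.04,0],"spin":0},
    {"offset":[-0.03,-0.04,0],"spin":0}
  ]
}}

```text
time_s: 5.35
ee_pos: [573.7, 106.5, 215.6]
ee_rot: [-180.0, -0.1, 180.0]
force: [0.8, 0.7, -1.7]
gripper_width: 65.5
gripper_force: 20.0
```

Request:
{"op": "arm_command", "data": {
  "motion": [
    {"offset":[-0.03,-0.04,0],"spin":0},
    {"offset":[-0.025,-0.03,0],"spin":0},
    {"offset":[-0.013,-0.02,0],"spin":0},
    {"offset":[0,0,0],"spin":0},
    {"offset":[0,0,0],"spin":0}
  ]
}}

```text
time_s: 5.98
ee_pos: [640.6, 19.2, 215.8]
ee_rot: [180.0, -0.1, -180.0]
force: [0.5, 0.1, -2.2]
gripper_width: 65.5
gripper_force: 20.0
```

Request:
{"op": "arm_command", "data": {
  "motion": [
    {"offset":[-0.001,-0.001,0.03],"spin":0},
    {"offset":[0,0,0.04],"spin":0},
    {"offset":[0,0,0.035],"spin":0},
    {"offset":[0,0,0.015],"spin":0},
    {"offset":[0,0,0],"spin":0}
  ]
}}

```text
time_s: 6.6
ee_pos: [642.0, 18.1, 95.6]
ee_rot: [180.0, -0.1, -179.9]
force: [0.1, -0.8, -1.2]
gripper_width: 65.8
gripper_force: 20.0
```

Request:
{"op": "arm_command", "data": {
  "motion": [
    {"offset":[0,0,0.008],"spin":0},
    {"offset":[0,0,0.004],"spin":0},
    {"offset":[0,0,0.002],"spin":0},
    {"offset":[0,0,0],"spin":0}
  ]
}}

```text
time_s: 7.1
ee_pos: [642.7, 17.2, 82.1]
ee_rot: [180.0, 0.0, 180.0]
force: [-0.3, 0.6, -1.9]
gripper_width: 65.3
gripper_force: 20.0
```

Roughly 1–1.5 mm left to go. I'll ease down and look before releasing.

Request:
{"op": "arm_command", "data": {
  "motion": [
    {"offset":[0,0,0.001],"spin":0},
    {"offset":[0,0,0.0005],"spin":0},
    {"offset":[0,0,0],"spin":0}
  ]
}}

```text
time_s: 7.48
ee_pos: [642.7, 17.3, 80.8]
ee_rot: [180.0, 0.0, 180.0]
force: [-0.2, -0.1, -0.3]
gripper_width: 65.3
gripper_force: 20.0
```

```bash
python3 - <<'E'
from h import *
p,d=env.grab_frame('scene');cv2.imwrite('pics/s1.png',cv2.resize(p[180:330,240:400],None,fx=4,fy=4));print(env.state()['ee_pos'],env.state()['force'])
E
```

```text
[642.7160577   17.26558426  80.79322241] [-0.58220032 -0.73362116  0.88361129]
```

View pics/s1.png

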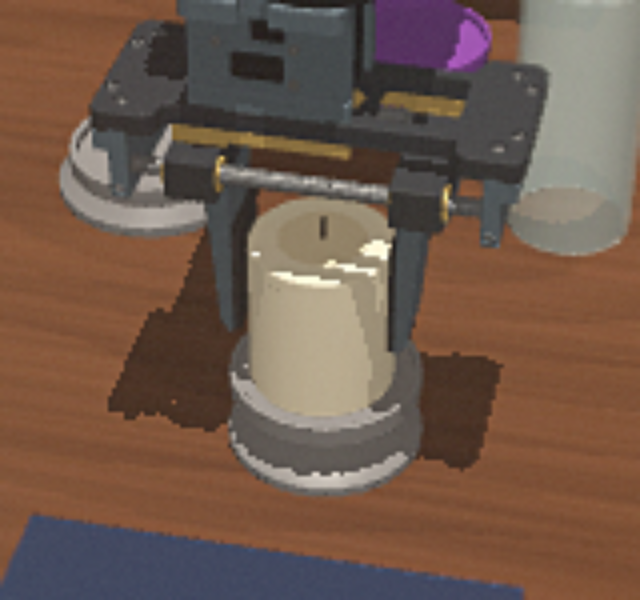

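The crop shows the candle centred in the grey dish (around pixel 320,300), with the dish rim visible in front. Next: release and go for the medium candle.

Request:
{"op": "arm_command", "data": {
  "motion": [
    {"offset":[0,0,0],"spin":0},
    {"offset":[0,0,0],"spin":0},
    {"offset":[0,0,0],"spin":0},
    {"offset":[0,0,0],"spin":0}
  ],
  "jaw": 0.091
}}

```text
time_s: 8.02
ee_pos: [642.6, 17.3, 80.5]
ee_rot: [180.0, 0.0, -180.0]
force: [-0.4, 0.5, 0.6]
gripper_width: 90.8
gripper_force: 0.0
```

Request:
{"op": "arm_command", "data": {
  "motion": [
    {"offset":[0,0,-0.01],"spin":0},
    {"offset":[0,0,-0.03],"spin":0},
    {"offset":[0,0,-0.045],"spin":0},
    {"offset":[0,0,-0.035],"spin":0},
    {"offset":[0.004,-0.02,0],"spin":0}
  ]
}}

```text
time_s: 8.65
ee_pos: [640.6, -2.2, 204.7]
ee_rot: [180.0, 0.5, -179.9]
force: [-0.1, -0.7, 0.8]
gripper_width: 90.8
gripper_force: 0.0
```

Request:
{"op": "arm_command", "data": {
  "motion": [
    {"offset":[0.005,-0.045,0],"spin":0},
    {"offset":[0.005,-0.045,0],"spin":0},
    {"offset":[0.005,-0.045,0],"spin":0},
    {"offset":[0.005,-0.045,0],"spin":0},
    {"offset":[0.005,-0.03,0],"spin":0}
  ]
}}

```text
time_s: 9.28
ee_pos: [612.1, -215.3, 199.3]
ee_rot: [180.0, -0.1, 179.9]
force: [-0.6, 0.3, -0.4]
gripper_width: 91.2
gripper_force: 0.0
```

Request:
{"op": "arm_command", "data": {
  "motion": [
    {"offset":[0,0,0.02],"spin":0},
    {"offset":[0,0,0.03],"spin":0},
    {"offset":[0,0,0],"spin":0}
  ]
}}

```text
time_s: 9.65
ee_pos: [611.0, -212.7, 147.2]
ee_rot: [179.9, -0.4, 180.0]
force: [0.1, -0.3, 0.8]
gripper_width: 90.8
gripper_force: 0.0
```

Request:
{"op": "arm_command", "data": {
  "motion": [
    {"offset":[-0.001,0,0.03],"spin":0},
    {"offset":[0,0,0.035],"spin":0},
    {"offset":[0,0,0.025],"spin":0},
    {"offset":[0,0,0.005],"spin":0},
    {"offset":[0,0,0],"spin":0}
  ]
}}

```text
time_s: 10.28
ee_pos: [615.2, -213.0, 56.4]
ee_rot: [-180.0, 0.1, -180.0]
force: [0.1, -0.3, -0.1]
gripper_width: 91.3
gripper_force: 0.0
```

Request:
{"op": "arm_command", "data": {
  "motion": [
    {"offset":[0,0,0],"spin":0},
    {"offset":[0,0,0],"spin":0},
    {"offset":[0,0,0],"spin":0},
    {"offset":[0,0,0],"spin":0},
    {"offset":[0,0,0],"spin":0}
  ],
  "jaw": 0.035,
  "newtons": 20
}}

```text
time_s: 10.9
ee_pos: [614.6, -212.6, 55.5]
ee_rot: [180.0, 0.0, 180.0]
force: [-0.4, 0.9, 1.8]
gripper_width: 45.6
gripper_force: 20.0
```

Request:
{"op": "arm_command", "data": {
  "motion": [
    {"offset":[0,0,-0.01],"spin":0},
    {"offset":[0,0,-0.03],"spin":0},
    {"offset":[0,0,-0.04],"spin":0},
    {"offset":[0,0,-0.03],"spin":0},
    {"offset":[0,0,0],"spin":0}
  ]
}}

```text
time_s: 11.52
ee_pos: [616.0, -213.3, 168.5]
ee_rot: [-179.9, 0.3, 180.0]
force: [-0.0, 0.0, -1.2]
gripper_width: 45.6
gripper_force: 20.0
```

Request:
{"op": "arm_command", "data": {
  "motion": [
    {"offset":[0.03,-0.012,0],"spin":0},
    {"offset":[0.04,-0.018,0],"spin":0},
    {"offset":[0.045,-0.019,0],"spin":0},
    {"offset":[0.04,-0.018,0],"spin":0},
    {"offset":[0.02,-0.01,0],"spin":0}
  ]
}}

```text
time_s: 12.15
ee_pos: [437.0, -289.6, 164.0]
ee_rot: [179.9, -0.2, 179.9]
force: [-0.1, 0.6, -1.5]
gripper_width: 45.7
gripper_force: 20.0
```

Request:
{"op": "arm_command", "data": {
  "motion": [
    {"offset":[0,0,0.01],"spin":0},
    {"offset":[0,0,0.01],"spin":0},
    {"offset":[0,0,0],"spin":0},
    {"offset":[0,0,0],"spin":0}
  ]
}}

```text
time_s: 12.65
ee_pos: [440.4, -289.4, 145.1]
ee_rot: [180.0, -0.0, -179.9]
force: [-0.5, 0.6, -0.4]
gripper_width: 45.3
gripper_force: 20.0
```

Request:
{"op": "arm_command", "data": {
  "motion": [
    {"offset":[0.003,0,0.02],"spin":0},
    {"offset":[0,0,0.012],"spin":0},
    {"offset":[0,0,0.004],"spin":0},
    {"offset":[0,0,0],"spin":0},
    {"offset":[0,0,0],"spin":0}
  ]
}}

```text
time_s: 13.28
ee_pos: [437.1, -290.0, 109.9]
ee_rot: [-180.0, 0.1, -180.0]
force: [0.3, -0.6, -1.1]
gripper_width: 45.3
gripper_force: 20.0
```

Request:
{"op": "arm_command", "data": {
  "motion": [
    {"offset":[0,0,0.002],"spin":0},
    {"offset":[0,0,0.0015],"spin":0},
    {"offset":[0,0,0.0005],"spin":0},
    {"offset":[0,0,0],"spin":0}
  ]
}}

```text
time_s: 13.78
ee_pos: [436.6, -289.7, 105.4]
ee_rot: [180.0, 0.0, 180.0]
force: [0.1, 1.1, -1.9]
gripper_width: 45.6
gripper_force: 20.0
```

```bash
python3 - <<'E'
from h import *
p,d=env.grab_frame('scene');cv2.imwrite('pics/s2.png',cv2.resize(p[120:240,140:300],None,fx=4,fy=4));print(env.state()['ee_pos'],env.state()['force'])
E
```

```text
[ 436.56698982 -289.69971349  105.45097005] [ 1.85101387  0.14657623 -0.90624119]
```

View pics/s2.png

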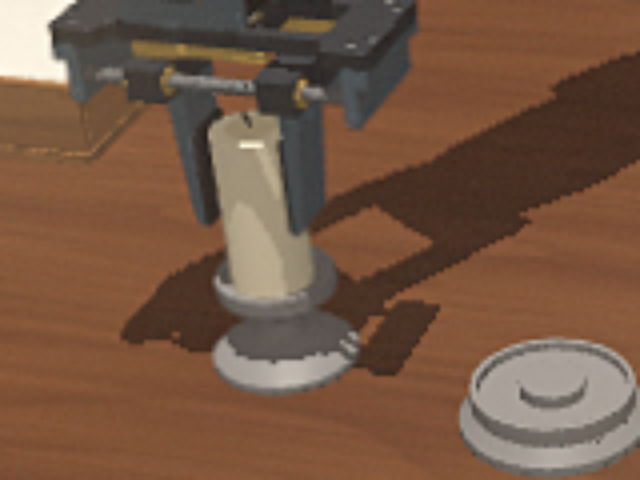

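The medium candle stands inside the small dish's rim, around (265,280) in the crop. Now release and move to the slim candle.

Request:
{"op": "arm_command", "data": {
  "motion": [
    {"offset":[0,0,0.0005],"spin":0},
    {"offset":[0,0,0],"spin":0}
  ]
}}

```text
time_s: 14.08
ee_pos: [436.6, -289.7, 105.4]
ee_rot: [-180.0, 0.0, 180.0]
force: [-0.2, 1.0, 3.7]
gripper_width: 45.6
gripper_force: 20.0
```

Request:
{"op": "arm_command", "data": {
  "motion": [
    {"offset":[0,0,0],"spin":0},
    {"offset":[0,0,0],"spin":0},
    {"offset":[0,0,0],"spin":0},
    {"offset":[0,0,0],"spin":0}
  ],
  "jaw": 0.08
}}

```text
time_s: 14.58
ee_pos: [436.6, -289.7, 104.8]
ee_rot: [180.0, -0.0, 180.0]
force: [0.6, -0.2, -0.3]
gripper_width: 79.3
gripper_force: 0.0
```

Request:
{"op": "arm_command", "data": {
  "motion": [
    {"offset":[0,0,-0.01],"spin":0},
    {"offset":[0,0,-0.03],"spin":0},
    {"offset":[0,0,-0.045],"spin":0},
    {"offset":[0,0,-0.035],"spin":0},
    {"offset":[-0.01,0.025,0],"spin":0}
  ]
}}

```text
time_s: 15.2
ee_pos: [448.1, -266.5, 229.0]
ee_rot: [-179.7, 0.4, 179.9]
force: [0.1, 0.2, -0.2]
gripper_width: 80.0
gripper_force: 0.0
```

Request:
{"op": "arm_command", "data": {
  "motion": [
    {"offset":[-0.018,0.045,0],"spin":0},
    {"offset":[-0.018,0.045,0],"spin":0},
    {"offset":[-0.018,0.045,0],"spin":0},
    {"offset":[-0.018,0.045,0],"spin":0},
    {"offset":[-0.018,0.045,0],"spin":0}
  ]
}}

```text
time_s: 15.82
ee_pos: [537.1, -38.2, 225.8]
ee_rot: [-180.0, 0.1, -180.0]
force: [0.3, -0.5, -0.1]
gripper_width: 79.9
gripper_force: 0.0
```

Request:
{"op": "arm_command", "data": {
  "motion": [
    {"offset":[-0.018,0.045,0],"spin":0},
    {"offset":[-0.018,0.045,0],"spin":0},
    {"offset":[-0.018,0.045,0],"spin":0},
    {"offset":[-0.018,0.045,0],"spin":0},
    {"offset":[-0.018,0.045,0],"spin":0}
  ]
}}

```text
time_s: 16.45
ee_pos: [627.1, 186.8, 225.8]
ee_rot: [180.0, 0.1, -180.0]
force: [0.2, -0.2, -0.2]
gripper_width: 80.3
gripper_force: 0.0
```

Request:
{"op": "arm_command", "data": {
  "motion": [
    {"offset":[0,0.018,0],"spin":0},
    {"offset":[0,0,0.02],"spin":0},
    {"offset":[0,0,0.02],"spin":0},
    {"offset":[0,0,0],"spin":0},
    {"offset":[0,0,0],"spin":0}
  ]
}}

```text
time_s: 17.08
ee_pos: [626.8, 202.9, 186.1]
ee_rot: [180.0, 0.1, 180.0]
force: [-0.3, -0.2, -0.2]
gripper_width: 79.7
gripper_force: 0.0
```

Excellent alignment. Descend to z≈85.

Request:
{"op": "arm_command", "data": {
  "motion": [
    {"offset":[0,0,0.03],"spin":0},
    {"offset":[0,0,0.035],"spin":0},
    {"offset":[0,0,0.025],"spin":0},
    {"offset":[0,0,0.01],"spin":0},
    {"offset":[0,0,0],"spin":0}
  ]
}}

```text
time_s: 17.7
ee_pos: [626.9, 203.3, 85.5]
ee_rot: [180.0, 0.0, 180.0]
force: [1.2, 0.8, 0.9]
gripper_width: 79.9
gripper_force: 0.0
```

Request:
{"op": "arm_command", "data": {
  "motion": [
    {"offset":[0,0,0],"spin":0},
    {"offset":[0,0,0],"spin":0},
    {"offset":[0,0,0],"spin":0},
    {"offset":[0,0,0],"spin":0},
    {"offset":[0,0,0],"spin":0}
  ],
  "jaw": 0.025,
  "newtons": 15
}}

```text
time_s: 18.32
ee_pos: [626.6, 203.4, 85.0]
ee_rot: [180.0, 0.0, -180.0]
force: [0.1, -2.5, 1.8]
gripper_width: 33.6
gripper_force: 15.0
```

```bash
python3 - <<'E'
from m import *
f={n:env.grab_frame(n) for n in('scene','top')}
meas(f,['lamp_base','candle_slim','dish_small','chimney'])
print(env.state()['ee_pos'])
E
```

```text
scene lamp_base zmax [19. 26. 29.] top n 486 mec [ 466.6 -118.9   47.2] cen [ 467.3 -115.8   24.8] 
scene candle_slim zmax [302. 441. 470.] top n 299 mec [636.1 202.9  29.7] cen [632.1 203.2 119.7] side 1176 [626.  202.5] 2.72
scene dish_small zmax [ 47. 136. 146.] top n 207 mec [ 436.8 -285.4   36.1] cen [ 447.2 -281.7   54.9] 
scene chimney zmax [ 52. 145. 466.] top n 204 mec [448.4 106.8  34.8] cen [450.1 107.5 148.5] side 1357 [448.4 107.9] 1.33
top lamp_base zmax [19. 27. 31.] top n 840 mec [ 465.5 -118.1   45. ] cen [ 465.7 -117.8   24.9] 
top candle_slim zmax [437. 456. 476.] top n 0 
top dish_small zmax [ 10. 146. 149.] top n 226 mec [ 436.8 -289.3   34. ] cen [ 438.6 -277.1   54.6] 
top chimney zmax [573. 613. 625.] top n 171 mec [449.2 106.7  32.9] cen [448.2 106.9 150.2] side 548 [448.9 104. ] 1.55
[626.69409678 203.26989104  85.0228539 ]
```

```bash
python3 - <<'E'
from m import *
O['candle_wide']=(642,18,109,33);O['candle_medium']=(436,-289,145,23);O['seat']=(465.6,-117.8,28,18)
f={n:env.grab_frame(n) for n in('scene','top')}
meas(f,['candle_wide','candle_medium'])
p,d=f['top'];C=cloud('top',d);m=(np.hypot(C[...,0]-465.6,C[...,1]+117.8)<24)&(C[...,2]>24.5)
print(cv2.minEnclosingCircle(C[m][:,:2].astype(np.float32)),C[m].mean(0),m.sum())
E
```

```text
scene candle_wide zmax [ 40. 109. 111.] top n 728 mec [639.4  18.5  35.3] cen [643.2  17.8 108.8] side 1929 [639.3  17.2] 3.66
scene candle_medium zmax [ 48. 136. 146.] top n 192 mec [ 434.9 -287.2   25.6] cen [ 439.5 -287.   144.2] side 1395 [ 434.2 -289.2] 4.54
top candle_wide zmax [ 37. 111. 113.] top n 835 mec [639.5  15.8  33.3] cen [638.9  16.  109.7] side 528 [638.3  17.4] 4.33
top candle_medium zmax [ 11. 146. 149.] top n 463 mec [ 436.1 -290.2   23.1] cen [ 436.2 -289.8  145.8] side 878 [ 436.9 -285.6] 6.44
((467.0710754394531, -119.34337615966797), 19.92331886291504) [ 465.22241116 -117.8249408    28.48668593] 220
```

Request:
{"op": "arm_command", "data": {
  "motion": [
    {"offset":[0,0,-0.01],"spin":0},
    {"offset":[0,0,-0.03],"spin":0},
    {"offset":[0,0,-0.045],"spin":0},
    {"offset":[0,0,-0.035],"spin":0},
    {"offset":[0,0,-0.02],"spin":0}
  ]
}}

```text
time_s: 19.15
ee_pos: [627.1, 203.5, 228.0]
ee_rot: [179.9, 0.2, 180.0]
force: [-0.1, -0.1, -0.0]
gripper_width: 33.5
gripper_force: 15.0
```

Request:
{"op": "arm_command", "data": {
  "motion": [
    {"offset":[0.01,-0.02,0],"spin":0},
    {"offset":[0.02,-0.04,0],"spin":0},
    {"offset":[0.02,-0.04,0],"spin":0},
    {"offset":[0.02,-0.04,0],"spin":0},
    {"offset":[0.02,-0.04,0],"spin":0}
  ]
}}

```text
time_s: 19.77
ee_pos: [535.8, 22.1, 225.5]
ee_rot: [-180.0, 0.0, -180.0]
force: [1.7, -0.5, 0.1]
gripper_width: 33.6
gripper_force: 15.0
```

Request:
{"op": "arm_command", "data": {
  "motion": [
    {"offset":[0.02,-0.04,0],"spin":0},
    {"offset":[0.02,-0.04,0],"spin":0},
    {"offset":[0.02,-0.04,0],"spin":0},
    {"offset":[0.01,-0.02,0],"spin":0},
    {"offset":[0,0,0],"spin":0}
  ]
}}

```text
time_s: 20.4
ee_pos: [466.0, -117.7, 225.5]
ee_rot: [-180.0, 0.0, 179.8]
force: [0.5, 0.2, -0.6]
gripper_width: 33.5
gripper_force: 15.0
```

Request:
{"op": "arm_command", "data": {
  "motion": [
    {"offset":[0,0,0.02],"spin":0},
    {"offset":[0,0,0.035],"spin":0},
    {"offset":[0,0,0.025],"spin":0},
    {"offset":[0,0,0],"spin":0},
    {"offset":[0,0,0],"spin":0}
  ]
}}

```text
time_s: 21.02
ee_pos: [467.7, -116.4, 146.0]
ee_rot: [-180.0, 0.1, -180.0]
force: [0.9, -0.4, -0.7]
gripper_width: 33.0
gripper_force: 15.0
```

Request:
{"op": "arm_command", "data": {
  "motion": [
    {"offset":[0.0015,-0.0008,0.015],"spin":0},
    {"offset":[0,0,0.01],"spin":0},
    {"offset":[0,0,0.004],"spin":0},
    {"offset":[0,0,0],"spin":0},
    {"offset":[0,0,0],"spin":0}
  ]
}}

```text
time_s: 21.65
ee_pos: [465.5, -117.6, 116.4]
ee_rot: [-180.0, 0.1, 180.0]
force: [0.7, -0.2, -1.5]
gripper_width: 33.5
gripper_force: 15.0
```

```bash
python3 - <<'E'
from m import *
f={n:env.grab_frame(n) for n in('scene','top')}
print(env.state()['ee_pos'])
meas({'top':f['top']},['lamp_base'])
p,d=f['scene'];cv2.imwrite('pics/s3.png',cv2.resize(p[120:250,210:350],None,fx=5,fy=4.5))
C=cloud('scene',d);C[d==0]=np.nan
S=C[(np.hypot(C[...,0]-466,C[...,1]+117)<30)&(C[...,2]>38)&(C[...,2]<85)]
print('candle side',fit(S[:,:2],17),len(S))
S=C[(np.hypot(C[...,0]-466,C[...,1]+117)<65)&(C[...,2]>4)&(C[...,2]<18)]
print('base side',len(S),fit(S[:,:2],52))
E
```

```text
[ 465.37608281 -117.59666652  116.29361426]
top lamp_base zmax [475. 500. 518.] top n 35 mec [ 454.3 -105.5   41.3] cen [ 442.8 -104.    25.6] 
candle side (array([ 464.04336921, -118.07437864]), np.float64(0.9762519766035367)) 303
base side 399 (array([ 459.44371731, -119.32703123]), np.float64(3.52753874367899))
```

View pics/s3.png

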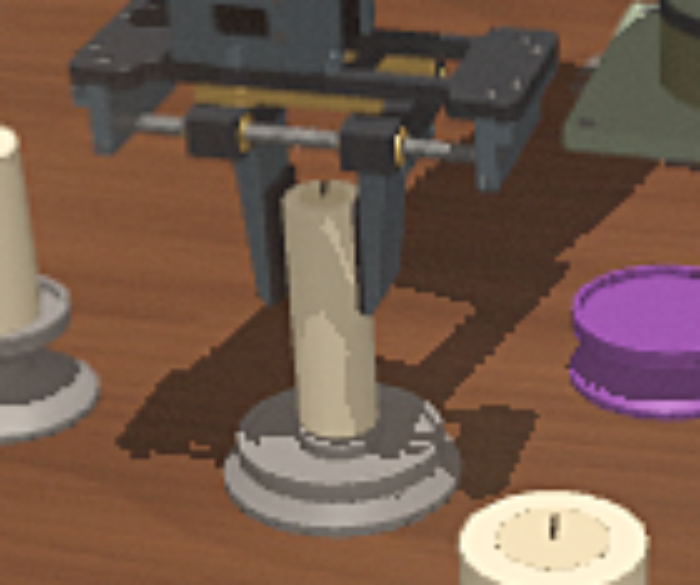

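Candle bottom at (338,425) in the crop, right above the seat at (335,445). A 1 mm trim, then down.

Request:
{"op": "arm_command", "data": {
  "motion": [
    {"offset":[-0.001,0.0008,0.001],"spin":0},
    {"offset":[0,0,0.0015],"spin":0},
    {"offset":[0,0,0.001],"spin":0},
    {"offset":[0,0,0],"spin":0}
  ]
}}

```text
time_s: 22.25
ee_pos: [466.3, -116.7, 113.0]
ee_rot: [180.0, 0.0, -180.0]
force: [-0.6, 0.4, 5.2]
gripper_width: 33.4
gripper_force: 15.0
```

Request:
{"op": "arm_command", "data": {
  "motion": [
    {"offset":[0,0,0],"spin":0},
    {"offset":[0,0,0],"spin":0},
    {"offset":[0,0,0],"spin":0},
    {"offset":[0,0,0],"spin":0}
  ],
  "jaw": 0.06
}}

```text
time_s: 22.75
ee_pos: [466.1, -116.7, 112.3]
ee_rot: [180.0, -0.0, 180.0]
force: [-0.0, 0.0, 0.3]
gripper_width: 59.9
gripper_force: 0.0
```

Request:
{"op": "arm_command", "data": {
  "motion": [
    {"offset":[0,0,-0.01],"spin":0},
    {"offset":[0,0,-0.02],"spin":0},
    {"offset":[0,0,-0.035],"spin":0},
    {"offset":[0,0,-0.04],"spin":0},
    {"offset":[0,0,-0.035],"spin":0}
  ]
}}

```text
time_s: 23.38
ee_pos: [466.2, -116.8, 254.7]
ee_rot: [-180.0, 0.1, 180.0]
force: [1.0, 0.4, -0.6]
gripper_width: 59.9
gripper_force: 0.0
```

Request:
{"op": "arm_command", "data": {
  "motion": [
    {"offset":[0.001,0.03,0],"spin":0},
    {"offset":[0.004,0.045,0],"spin":0},
    {"offset":[0.004,0.045,0],"spin":0},
    {"offset":[0.004,0.045,0],"spin":0},
    {"offset":[0.004,0.045,0],"spin":0}
  ],
  "jaw": 0.091
}}

```text
time_s: 24.0
ee_pos: [448.9, 94.7, 253.3]
ee_rot: [180.0, 0.1, 180.0]
force: [0.0, -0.4, -0.3]
gripper_width: 91.1
gripper_force: 0.0
```

Request:
{"op": "arm_command", "data": {
  "motion": [
    {"offset":[0,0.014,0],"spin":0},
    {"offset":[0,0,0.02],"spin":0},
    {"offset":[0,0,0.02],"spin":0},
    {"offset":[0,0,0],"spin":0},
    {"offset":[0,0,0],"spin":0}
  ]
}}

```text
time_s: 24.62
ee_pos: [449.7, 106.9, 213.3]
ee_rot: [180.0, 0.1, 180.0]
force: [-0.3, -0.5, 0.1]
gripper_width: 91.3
gripper_force: 0.0
```

```bash
python3 - <<'E'
from m import *
f={n:env.grab_frame(n) for n in('scene','top')}
O['candle_slim']=(466,-117,148,17)
meas(f,['candle_slim','lamp_base'])
p,d=f['scene'];cv2.imwrite('pics/s4.png',cv2.resize(p[120:270,210:430],None,fx=3.5,fy=3.5))
print(env.state()['ee_pos'])
E
```

```text
scene candle_slim zmax [ 22. 130. 149.] top n 134 mec [ 466.5 -117.7   18. ] cen [ 469.6 -115.4  147.6] side 1694 [ 490.9 -109. ] 12.46
scene lamp_base zmax [ 23. 131. 149.] top n 330 mec [ 464.6 -116.9   47.6] cen [ 475.  -113.9   24.4] 
top candle_slim zmax [ 19. 145. 151.] top n 245 mec [ 466.  -117.5   16.9] cen [ 465.8 -117.2  148.5] side 1453 [ 464.5 -115.3] 19.07
top lamp_base zmax [ 19. 145. 151.] top n 571 mec [ 465.5 -117.9   45. ] cen [ 464.9 -116.5   24. ] 
[449.77897225 107.10428051 213.455644  ]
```

View pics/s4.png

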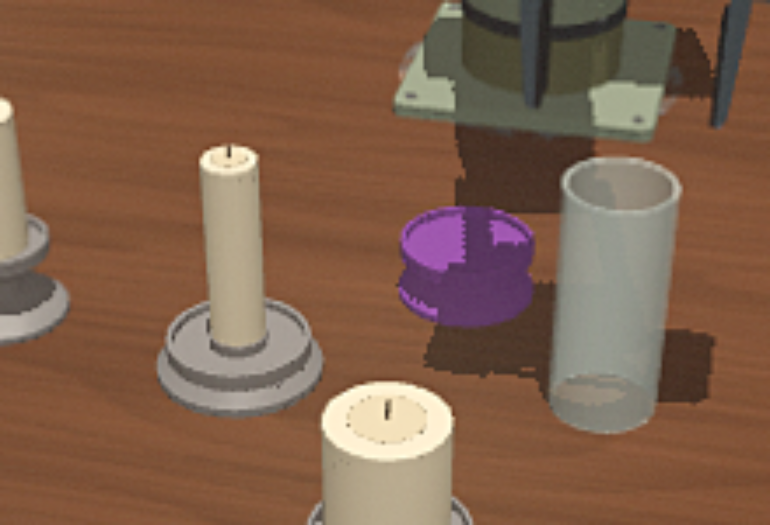

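The slim candle stands upright on the seat (235,340 in the crop). The chimney at (610,390) is directly under the open jaws.

Request:
{"op": "arm_command", "data": {
  "motion": [
    {"offset":[0.0005,0,0.02],"spin":0},
    {"offset":[0,0,0.03],"spin":0},
    {"offset":[0,0,0.03],"spin":0},
    {"offset":[0,0,0.023],"spin":0},
    {"offset":[0,0,0],"spin":0}
  ]
}}

```text
time_s: 25.35
ee_pos: [447.9, 107.0, 108.8]
ee_rot: [-180.0, -0.1, 180.0]
force: [-0.9, 0.6, 1.4]
gripper_width: 90.9
gripper_force: 0.0
```

Request:
{"op": "arm_command", "data": {
  "motion": [
    {"offset":[0,0,0],"spin":0},
    {"offset":[0,0,0],"spin":0},
    {"offset":[0,0,0],"spin":0},
    {"offset":[0,0,0],"spin":0},
    {"offset":[0,0,0],"spin":0}
  ],
  "jaw": 0.058,
  "newtons": 15
}}

```text
time_s: 25.98
ee_pos: [449.2, 107.5, 110.3]
ee_rot: [180.0, 0.1, -180.0]
force: [-0.4, 0.6, 6.3]
gripper_width: 66.4
gripper_force: 15.0
```

Request:
{"op": "arm_command", "data": {
  "motion": [
    {"offset":[0,0,-0.005],"spin":0},
    {"offset":[0,0,-0.02],"spin":0},
    {"offset":[0,0,-0.03],"spin":0},
    {"offset":[0,0,-0.04],"spin":0},
    {"offset":[0,0,0],"spin":0}
  ]
}}

```text
time_s: 26.6
ee_pos: [450.1, 107.6, 206.8]
ee_rot: [179.9, 0.3, -180.0]
force: [0.1, 0.2, -3.2]
gripper_width: 66.2
gripper_force: 15.0
```

Request:
{"op": "arm_command", "data": {
  "motion": [
    {"offset":[0,0,-0.03],"spin":0},
    {"offset":[0,0,-0.035],"spin":0},
    {"offset":[0,0,-0.025],"spin":0},
    {"offset":[0,0,0],"spin":0},
    {"offset":[0,0,0],"spin":0}
  ]
}}

```text
time_s: 27.22
ee_pos: [447.5, 107.0, 292.3]
ee_rot: [-180.0, -0.2, 180.0]
force: [0.1, 0.3, -1.7]
gripper_width: 66.3
gripper_force: 15.0
```

Request:
{"op": "arm_command", "data": {
  "motion": [
    {"offset":[-0.001,-0.02,0],"spin":0},
    {"offset":[-0.003,-0.035,0],"spin":0},
    {"offset":[-0.003,-0.035,0],"spin":0},
    {"offset":[-0.003,-0.035,0],"spin":0},
    {"offset":[-0.003,-0.035,0],"spin":0}
  ]
}}

```text
time_s: 27.85
ee_pos: [460.7, -53.7, 292.3]
ee_rot: [180.0, -0.2, -180.0]
force: [-0.2, 0.6, -2.1]
gripper_width: 66.6
gripper_force: 15.0
```

Request:
{"op": "arm_command", "data": {
  "motion": [
    {"offset":[-0.003,-0.035,0],"spin":0},
    {"offset":[-0.001,-0.02,0],"spin":0},
    {"offset":[0,-0.01,0],"spin":0},
    {"offset":[0,0,0],"spin":0},
    {"offset":[0,0,0],"spin":0}
  ]
}}

```text
time_s: 28.48
ee_pos: [465.4, -116.9, 294.0]
ee_rot: [180.0, -0.0, -180.0]
force: [0.4, 0.3, -1.7]
gripper_width: 66.3
gripper_force: 15.0
```

```bash
python3 - <<'E'
from m import *
p,d=env.grab_frame('scene');cv2.imwrite('pics/s5.png',cv2.resize(p[60:250,200:360],None,fx=3,fy=3))
C=cloud('scene',d);C[d==0]=np.nan
for lo,hi,r in((188,265,33),(60,140,17)):
    S=C[(np.hypot(C[...,0]-466,C[...,1]+117)<45)&(C[...,2]>lo)&(C[...,2]<hi)];print(lo,len(S),fit(S[:,:2],r))
print(env.state()['ee_pos'],env.state()['ee_rot'])
E
```

```text
188 1285 (array([ 464.33242394, -117.80691927]), np.float64(0.9874985671388032))
60 551 (array([ 464.52493594, -117.02693946]), np.float64(1.0666226672775847))
[ 465.4659252  -116.9395939   294.23021784] [ 1.79968618e+02 -1.93985189e-02 -1.79948038e+02]
```

View pics/s5.png

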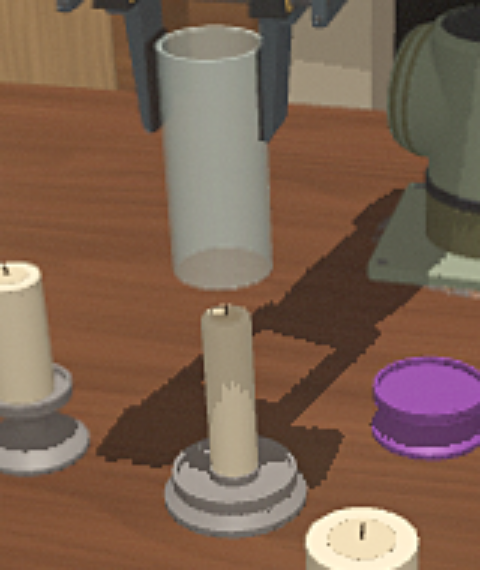

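The chimney hangs upright directly over the candle (223,270 versus 228,310), and the fits agree within 1 mm. Lowering.

Request:
{"op": "arm_command", "data": {
  "motion": [
    {"offset":[0,0,0.01],"spin":0},
    {"offset":[0,0,0.02],"spin":0},
    {"offset":[0,0,0.02],"spin":0},
    {"offset":[0,0,0.02],"spin":0},
    {"offset":[0,0,0],"spin":0}
  ]
}}

```text
time_s: 29.15
ee_pos: [464.3, -117.0, 222.7]
ee_rot: [179.9, -0.2, -180.0]
force: [0.6, 0.2, -1.8]
gripper_width: 66.5
gripper_force: 15.0
```

Request:
{"op": "arm_command", "data": {
  "motion": [
    {"offset":[0,0,0.02],"spin":0},
    {"offset":[0,0,0.02],"spin":0},
    {"offset":[0,0,0.02],"spin":0},
    {"offset":[0,0,0.01],"spin":0},
    {"offset":[0,0,0],"spin":0}
  ]
}}

```text
time_s: 29.78
ee_pos: [465.6, -117.6, 154.5]
ee_rot: [180.0, -0.0, -180.0]
force: [-0.2, -0.7, -1.6]
gripper_width: 66.7
gripper_force: 15.0
```

Bottom ≈ 44; 24 mm to go.

Request:
{"op": "arm_command", "data": {
  "motion": [
    {"offset":[0,0.0005,0.008],"spin":0},
    {"offset":[0,0,0.008],"spin":0},
    {"offset":[0,0,0.004],"spin":0},
    {"offset":[0,0,0],"spin":0},
    {"offset":[0,0,0],"spin":0}
  ]
}}

```text
time_s: 30.4
ee_pos: [465.8, -117.2, 134.6]
ee_rot: [-180.0, 0.0, -180.0]
force: [-0.0, 0.6, -2.3]
gripper_width: 66.6
gripper_force: 15.0
```

Request:
{"op": "arm_command", "data": {
  "motion": [
    {"offset":[0,0,0.0015],"spin":0},
    {"offset":[0,0,0.001],"spin":0},
    {"offset":[0,0,0],"spin":0},
    {"offset":[0,0,0],"spin":0}
  ]
}}

```text
time_s: 30.9
ee_pos: [465.6, -117.2, 131.9]
ee_rot: [180.0, 0.0, 180.0]
force: [0.6, -0.3, -2.1]
gripper_width: 66.5
gripper_force: 15.0
```

Request:
{"op": "arm_command", "data": {
  "motion": [
    {"offset":[0,0,0.001],"spin":0},
    {"offset":[0,0,0.0005],"spin":0},
    {"offset":[0,0,0],"spin":0},
    {"offset":[0,0,0],"spin":0}
  ]
}}

```text
time_s: 31.4
ee_pos: [465.6, -117.2, 130.4]
ee_rot: [180.0, 0.0, 180.0]
force: [-0.4, 0.3, -1.9]
gripper_width: 66.5
gripper_force: 15.0
```

```bash
python3 - <<'E'
from h import *
p,d=env.grab_frame('scene');cv2.imwrite('pics/s6.png',cv2.resize(p[120:250,210:350],None,fx=4.5,fy=4.5))
s=env.state();print(s['ee_pos'],s['force'])
E
```

```text
[ 465.57029657 -117.19063028  130.43375696] [-0.21144197  0.7402986  -1.52151729]
```

View pics/s6.png

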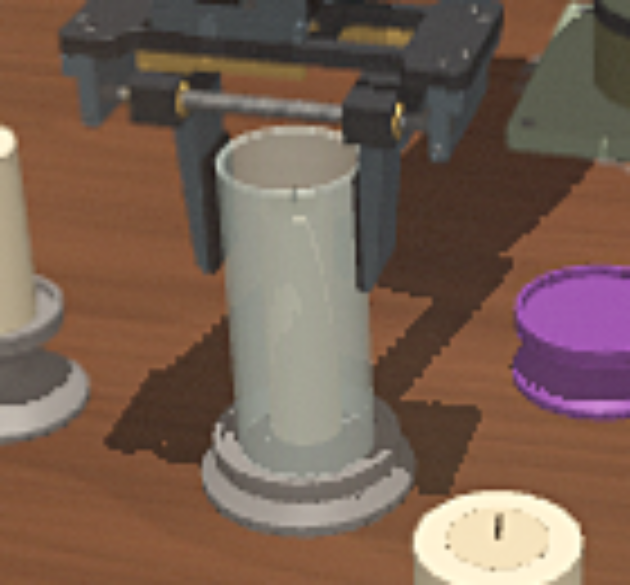

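The glass is inside the tray rim (305,460) with the candle visible inside. The force shows it isn't quite resting yet, so I'll ease down to contact.

Request:
{"op": "arm_command", "data": {
  "motion": [
    {"offset":[0,0,0.0005],"spin":0},
    {"offset":[0,0,0],"spin":0},
    {"offset":[0,0,0],"spin":0}
  ]
}}

```text
time_s: 31.82
ee_pos: [465.7, -117.2, 130.4]
ee_rot: [-180.0, 0.0, -180.0]
force: [-2.0, -0.4, 4.4]
gripper_width: 66.6
gripper_force: 15.0
```

Request:
{"op": "arm_command", "data": {
  "motion": [
    {"offset":[0,0,0.0005],"spin":0},
    {"offset":[0,0,0],"spin":0},
    {"offset":[0,0,0],"spin":0}
  ]
}}

```text
time_s: 32.2
ee_pos: [465.8, -117.2, 130.4]
ee_rot: [-180.0, 0.0, 180.0]
force: [-2.7, 1.0, 8.8]
gripper_width: 66.3
gripper_force: 15.0
```

In contact. Release, lift, move away.

Request:
{"op": "arm_command", "data": {
  "motion": [
    {"offset":[0,0,-0.0007],"spin":0},
    {"offset":[0,0,0],"spin":0}
  ]
}}

```text
time_s: 32.45
ee_pos: [465.7, -117.2, 130.4]
ee_rot: [180.0, 0.0, 180.0]
force: [-1.5, 1.1, 5.3]
gripper_width: 66.5
gripper_force: 15.0
```

Request:
{"op": "arm_command", "data": {
  "motion": [
    {"offset":[0,0,0],"spin":0},
    {"offset":[0,0,0],"spin":0},
    {"offset":[0,0,0],"spin":0},
    {"offset":[0,0,0],"spin":0}
  ],
  "jaw": 0.091
}}

```text
time_s: 32.95
ee_pos: [465.6, -117.2, 130.0]
ee_rot: [180.0, -0.0, -180.0]
force: [-0.0, -0.5, 0.4]
gripper_width: 91.0
gripper_force: 0.0
```

Request:
{"op": "arm_command", "data": {
  "motion": [
    {"offset":[0,0,-0.01],"spin":0},
    {"offset":[0,0,-0.025],"spin":0},
    {"offset":[0,0,-0.035],"spin":0},
    {"offset":[0,0,-0.04],"spin":0},
    {"offset":[0,0,-0.03],"spin":0}
  ]
}}

```text
time_s: 33.58
ee_pos: [465.9, -117.3, 272.7]
ee_rot: [-180.0, 0.2, 180.0]
force: [1.0, -0.6, -0.8]
gripper_width: 90.9
gripper_force: 0.0
```

Request:
{"op": "arm_command", "data": {
  "motion": [
    {"offset":[0,0.03,0],"spin":0},
    {"offset":[0,0.045,0],"spin":0},
    {"offset":[0,0.045,0],"spin":0},
    {"offset":[0,0.045,0],"spin":0},
    {"offset":[0,0.045,0],"spin":0}
  ]
}}

```text
time_s: 34.2
ee_pos: [465.5, 94.2, 271.0]
ee_rot: [180.0, 0.1, 180.0]
force: [0.8, 0.4, -0.0]
gripper_width: 90.8
gripper_force: 0.0
```

```bash
python3 - <<'E'
from m import *
f={n:env.grab_frame(n) for n in('scene','top')}
O.update(chimney=(466,-117,170,33),candle_wide=(642,18,109,33),candle_medium=(436,-289,145,23))
meas(f,['chimney','candle_wide','candle_medium','lamp_base','dish_wide','dish_small'])
cv2.imwrite('pics/s7.png',f['scene'][0]);cv2.imwrite('pics/t7.png',f['top'][0]);print(env.state()['ee_pos'])
E
```

```text
scene chimney zmax [ 76. 161. 171.] top n 212 mec [ 466.  -117.6   35.1] cen [ 466.  -117.2  168.6] side 2687 [ 464.8 -117.5] 3.34
scene candle_wide zmax [ 40. 109. 111.] top n 726 mec [640.   17.1  33.9] cen [643.1  18.1 108.7] side 1940 [639.3  17.3] 3.66
scene candle_medium zmax [ 48. 136. 146.] top n 190 mec [ 434.8 -289.1   24.8] cen [ 439.1 -287.3  144.1] side 1401 [ 434.4 -289.1] 4.62
scene lamp_base zmax [ 78. 161. 171.] top n 293 mec [ 467.3 -116.4   46. ] cen [ 486.1 -109.9   25. ] 
scene dish_wide zmax [ 40. 109. 111.] top n 398 mec [643.3  19.3  44.9] cen [662.2  24.3  38.9] 
scene dish_small zmax [ 47. 136. 146.] top n 205 mec [ 436.  -285.7   34.7] cen [ 446.8 -281.8   55.1] 
top chimney zmax [ 23. 156. 172.] top n 197 mec [ 465.3 -118.2   32.9] cen [ 465.4 -118.3  170.2] side 1568 [ 464.2 -114.3] 9.09
top candle_wide zmax [ 38. 111. 113.] top n 822 mec [639.5  16.2  32.9] cen [639.   16.1 109.7] side 533 [638.3  17.3] 4.35
top candle_medium zmax [ 10. 146. 149.] top n 462 mec [ 436.  -290.5   23.4] cen [ 436.2 -289.9  145.7] side 857 [ 436.7 -285.7] 6.29
top lamp_base zmax [ 23. 156. 172.] top n 353 mec [ 465.1 -117.7   44.9] cen [ 460.4 -103.8   24.4] 
top dish_wide zmax [ 38. 111. 113.] top n 240 mec [642.   18.4  44.1] cen [625.5  19.2  38.8] 
top dish_small zmax [ 10. 146. 149.] top n 235 mec [ 436.8 -289.2   33.9] cen [ 437.1 -276.9   54.6] 
[465.47277939  96.13966298 270.83441559]
```

View pics/s7.png

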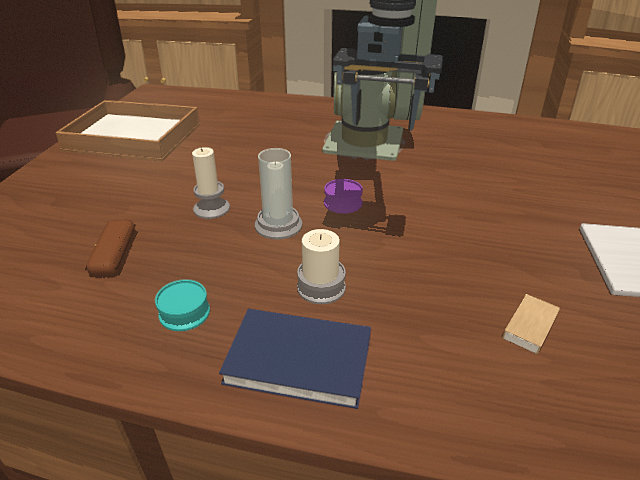

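View pics/t7.png

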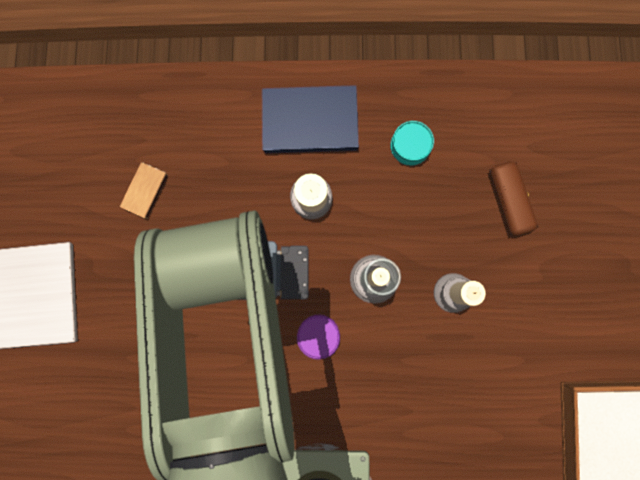

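All three candles stand in their holders: wide at (320,270), medium at (205,180) and slim under the upright glass at (277,195) in the scene view. The measured heights match (110, 145 and 170 mm), and the matchbox and spectacles case have not moved.

```bash
python3 -c "
from workcell import env
print(env.job_done())"
```

```text
the job is handed in; nothing more can be done
None
```

The job is handed in at about 34 s of the 93 s: all three candles stand in their holders, the glass chimney is upright on the lamp base over the slim candle, and the matchbox and spectacles case were not touched; no verdict came back.

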